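# Lift a carved panel out of its drying tray with a spatula and lay it on the carving board

### The arm

A 7-joint arm with a two-finger parallel gripper is mounted at the origin on the work surface. World frame = base frame: x ahead of the robot, y to its left, z up, the work surface at z = 0. Lengths are in m, angles in rad, forces in N, time in s.
With the tool pointing down it reaches from about 0.425 to 1.025 m from the base axis. Payload 9.4 kg.
Tool frame: the origin (TCP) lies on the centre line of the jaws, within the pads' length; the fingertips stand manip.finger_overhang ahead of it and the grasp point (between the pads) is the TCP (manip.finger_overhang is the distance from the TCP to the fingertips, in m); z points along the fingers, y is the line along which they close (so a half turn about z gives the same grasp; the last joint's range is limited). The gripper opens to 93 mm and grips with 3 to 60 N. Pads are 15 mm wide; open, the fingers measure 128 mm over their backs; the gripper's body (75 mm by 188 mm) begins 65 mm behind the grasp point.
Start: joints at [1.207, 0.599, -0.003, 1.599, 0.002, 0.943, -0.08], TCP at [0.205, -0.695, 0.238] pointing down, gripper open.
Joint ranges: [-2.57, 2.57], [-0.35, 1.97], [-1.29, 1.29], [0.11, 2.56], [-1.05, 4.19], [0.11, 1.86], [-2.63, 2.63]. Speed limits (rad/s): [2.22, 2.22, 3.01, 3.01, 3.14, 3.14, 3.14].

### API

Orientations are given as a unit quaternion [x, y, z, w].
In Python, from plant import manip, cams gives the robot as it stands.
- The arm moves only by the shell command python3 -m handwheel 'ROWS' [FORCE]. ROWS is JSON, a list of rows, each an object of numbers: "x", "y", "z": the shift along the tool's x, y, z in m; "turn": the turn about the tool's z in rad; "hand": the finger opening in m, from 0 to 0.093. A call has 1 to 10 rows; each row shifts and turns the commanded pose from where the row before left it, along the tool's axes as they then stand; what a row does not reach is not made up. A row lasts 1/10 s, in which the tool goes at most 50 mm and 8.59 degrees, less where a joint would pass 70% of its speed; a pose out of reach is approached as far as the arm can. A call is refused whole if a number of a shift passes 0.05 or a number of a turn 0.15, either way. A call with a gripper value outside its range is refused whole. The fingers move at their own pace and stop on an object; FORCE is the grip in N (left out, the last holds). Time passes only in rows, so rows that do not move let the fingers close. It gives the time, the measured TCP pose, the force, the opening and the grip force at its end, in the units of the state.
- manip.read_state(): the state, without advancing time (a new reading comes with each control period).
- cams.read_camera(name): name is "side" or "top" or "wrist"; returns a dict with "frame" (480x640x3 uint8, red, green, blue), "depth" (480x640 float32, m along the optical axis (not along the pixel's ray), 0 where there is no reading), "fx", "fy", "cx", "cy" (pixels), "rvec" (rotation vector, rad) and "tvec" (3), from world to camera coordinates, as OpenCV has them. Camera axes: x right, y down, z forward; pixel columns grow to the right and rows downward; lengths in m; the calibration is good to about 2 mm. A picture is of the moment at which its call begins.
- manip.finish_job(): hands the job in; it is judged then, once.
The state is a dict: "t": time; "joint_pos": joint angles; "qd": joint speeds; "joint_efforts": joint torques, N m; "ee_pos": TCP position; "orientation": TCP orientation; "contact_force": force on the tool from outside, world axes, zero at the start; "wrist_torque": the same for the moment, N m; "gripper_width": finger opening in m; "grasp_force": force on a finger pad.
Only numpy, scipy, OpenCV 4.12 (cv2) and the standard library are available. Lean on these libraries where they do the work, as an engineer would, in place of code of your own. Each camera call takes 0.05 s, during which the arm holds its last target. There are 200 camera calls.

### The job

Slide the spatula under the carved panel in the drying tray and lift the panel out on the blade, without fingers on the panel. Set the spatula down flat on the bench with the panel still lying on it and let go; then take the panel by its long edges and lay it flat on the carving board, between the two end cleats, square to them and fully on the board, not dropped. Leave the spatula lying flat on the bench and the other things on the bench where they are.

Things in the scene. Friction and masses are not known exactly. Their poses are not given: they have to be found in the camera images.
- panel: carved wooden panel, 100 (x) x 64 (y) x 14 (z) mm, 0.05 to 0.1 kg, shallow leaf relief on top (under 2 mm). Origin: centre of its underside. x along its length, z up. It starts in the tray on two battens, within 4 mm of the tray's middle.
- spatula: cranked spatula lying flat, 200 mm long, 0.14 kg. Steel blade 100 (x) x 34 (y) x 2.5 (z) mm; origin: centre of its underside; x points to its front edge. Neck rises from x = -50 to -78 mm. Wooden handle 22 mm wide (y), z 19 to 43 mm, x -75 to -150 mm; a heel under its end reaches down to blade level, so it rests level.
- spatula_grip (a point): the middle of the spatula's handle height, 105 mm behind the blade's centre (spatula x = -105 mm, z = 31 mm): a good place to hold it, across y, from above.
- tray: fixed wooden drying tray 140 (x) x 92 (y) x 36 (z) mm, open on top and at its -x end. Origin: centre of underside. Floor 5 mm, walls 8 mm thick, side walls 76 mm apart. On two battens along x (8 wide, 10 high, at y = +-27 mm) lies the panel, its length along x. Under it a gap 46 mm wide, z 5 to 15 mm, open at -x; no room for fingers beside it.
- board: fixed wooden carving board, 160 (x) x 110 (y) x 18 (z) mm, with two cleats across its ends, 14 mm wide and 8 mm high, 116 mm apart inside (x from -58 to +58 mm). Origin: centre of its underside, on the bench. x along its length. The panel's length goes along x.
- board_bed (a point): centre of the carving board's upper face, between the cleats, 18 mm above the bench; axes as the board's.
- mallet: bystander: round wooden mallet standing on its head, 84 mm wide, 220 mm high; origin under its centre.
- oil: bystander: amber glass jar of oil, 72 mm wide, 130 mm high; origin under its centre.
- chisel_wide: bystander: wide chisel lying down, 225 mm long, 24 mm high; origin near its ferrule, x to its edge.
- chisel_narrow: bystander: narrow chisel lying down, 225 mm long, 24 mm high; origin near its ferrule, x to its edge.
- sander: bystander: cork sanding block, 50 x 100 x 35 mm; origin under its centre.
- rosette: bystander: round carved rosette, 90 mm wide, 22 mm high; origin under its centre.
- brush: bystander: brush lying on the bench.
Things that resemble listed ones, but are neither listed nor needed, are in the scene too. Of the things that look like the spatula, the smaller one is meant. What is shaped like the panel but pink is not meant.

How it is judged:
By the outcome, as a careful person would: the job done as asked, in the order asked, and still so for the second after the job is handed in, with the robot touching nothing.
It also fails if it takes over 72 s, if anything falls off the work surface, if the arm or the gripper's body presses on something with over 40 N, if the wrist force passes 120 N, or if a joint passes its speed limit or range.

## Working session

There is one attempt and no reset: what is moved stays moved. The work goes in short steps, Python scripts to look and compute and a shell command to move; the robot and the scene stay as the last step left them, time stands still between calls to the robot, and variables do not carry over. Pictures are saved under pics/ and viewed, at most 10 in all, crops included, and the job is handed in when it is done.

```bash
ls; mkdir -p pics; cat > h.py <<'E'
import numpy as np, cv2, pickle
from plant import manip, cams
def shot(n,save=None):
    c=cams.read_camera(n); pickle.dump(c,open(f'/tmp/{n}.pkl','wb'))
    if save: cv2.imwrite(f'pics/{save}.png',c['frame'][:,:,::-1])
    return c
def load(n): return pickle.load(open(f'/tmp/{n}.pkl','rb'))
def ray(c,u,v):
    R=cv2.Rodrigues(np.array(c['rvec'],float))[0]; o=-R.T@np.array(c['tvec'],float).ravel()
    d=R.T@np.array([(u-c['cx'])/c['fx'],(v-c['cy'])/c['fy'],1.]); return o,d
def onplane(c,u,v,z):
    o,d=ray(c,u,v); return o+d*(z-o[2])/d[2]
def cloud(c):
    v,u=np.mgrid[:480,:640]; R=cv2.Rodrigues(np.array(c['rvec'],float))[0]; Z=c['depth']
    P=np.stack([(u-c['cx'])/c['fx']*Z,(v-c['cy'])/c['fy']*Z,Z],-1)
    return (P-np.array(c['tvec'],float).ravel())@R
E
python3 - <<'E'
from h import *
s=manip.read_state(); print(s, manip.finger_overhang)
for n in('top','side'):
    c=shot(n,n+'0'); print(n,ray(c,320,240),c['fx'])
E
```

```text
pics
{'t': 0.0, 'joint_pos': array([ 1.20732259,  0.60012856, -0.0025422 ,  1.60013586,  0.00179423,
        0.94289104, -0.07976837]), 'qd': array([ 0.00193487,  0.00115861, -0.00167471, -0.0005792 ,  0.00075699,
       -0.00017319,  0.00155105]), 'joint_efforts': array([-2.86535185e-03, -7.65087461e+01,  1.49664279e+00, -2.52350664e+01,
       -5.25002531e-02,  1.69372890e-02,  1.52775383e-04]), 'ee_pos': array([ 0.20492751, -0.69495209,  0.23675534]), 'orientation': array([ 9.89731265e-01,  1.42938495e-01, -1.79855892e-04, -7.59296366e-04]), 'contact_force': array([ 0.21696088, -0.43412371,  0.6196943 ]), 'wrist_torque': array([-0.04012595, -0.02261855,  0.00463386]), 'grasp_force': 0.0, 'gripper_width': 0.09262124025241515} 0.019
top (array([ 0.29233204, -0.01481434,  1.48969247]), array([ 0.18301263, -0.02193724, -0.98330656])) 600.3746122990386
side (array([ 0.49729279, -0.80449587,  0.90522998]), array([ 0.02982822,  0.66090021, -0.75012849])) 483.0634545849006
```

View pics/top0.png

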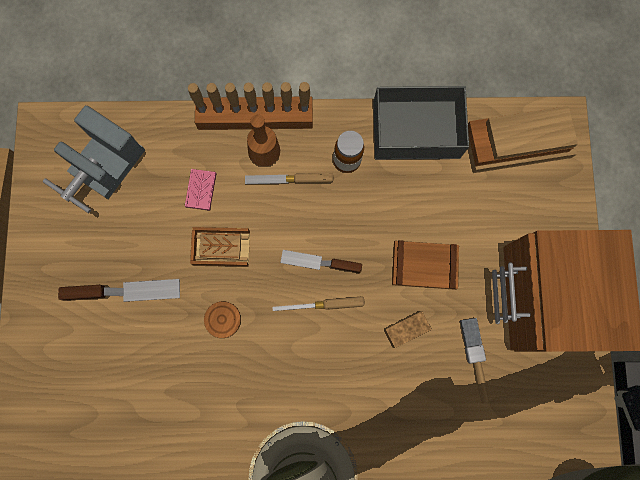

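View pics/side0.png

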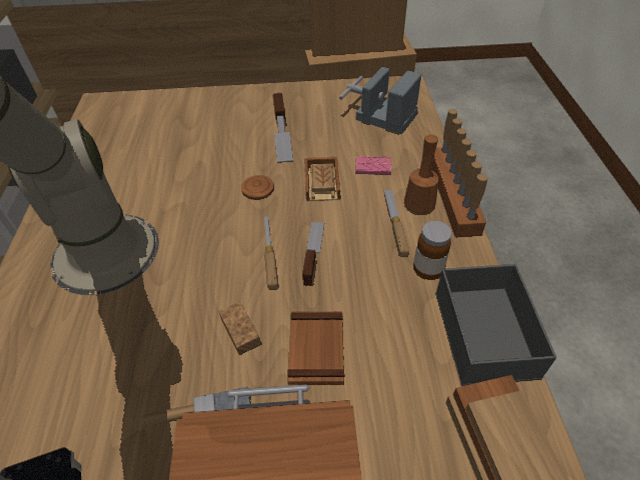

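The top view has world +x up and +y to the left. The tray with the leaf panel is at (220,246), opening to the right. The small spatula's blade is at (302,260) and its dark handle at (347,267). The board is at (426,264). The side view agrees: tray (322,178), spatula (313,250), board (316,345).

```bash
python3 - <<'E'
from h import *
c=load('top'); 
P=cloud(c)
def comp(mask,box,z,name):
    m=np.zeros((480,640),np.uint8); x0,y0,x1,y1=box; m[y0:y1,x0:x1]=mask[y0:y1,x0:x1]
    n,l,st,ce=cv2.connectedComponentsWithStats(m); i=1+np.argmax(st[1:,4])
    ys,xs=np.where(l==i); Q=np.array([onplane(c,u,v,z)[:2] for u,v in zip(xs,ys)],np.float32)
    r=cv2.minAreaRect(Q); w,V=np.linalg.eigh(np.cov(Q.T)); a=V[:,1]
    print(name,'cen',Q.mean(0).round(4),'rect',np.round(r[0],4),np.round(r[1],4),'axis deg',round(np.degrees(np.arctan2(a[1],a[0])),1),'z',np.median(P[ys,xs,2]).round(4),len(xs))
hsv=cv2.cvtColor(c['frame'],cv2.COLOR_RGB2HSV); g=cv2.cvtColor(c['frame'],cv2.COLOR_RGB2GRAY)
for p in [(300,260),(347,267),(426,264),(240,246),(220,246),(220,231),(350,280),(400,264),(456,268)]: print(p,hsv[p[1],p[0]],P[p[1],p[0]].round(3))
comp((hsv[...,1]<60).astype(np.uint8),(270,240,335,280),.0025,'blade')
comp((g<75).astype(np.uint8),(325,255,370,280),.043,'handle')
comp((P[...,2]>.012).astype(np.uint8),(380,225,475,300),.018,'board')
comp((P[...,2]>.012).astype(np.uint8),(180,215,260,275),.036,'tray')
for n,b,z in [('mallet',(240,110,285,168),0),('oil',(330,125,368,178),0),('rosette',(195,295,245,345),0)]:
    comp((P[...,2]>.012).astype(np.uint8),b,z,n)
E
```

```text
(300, 260) [ 23   6 174] [ 0.519  0.003 -0.002]
(347, 267) [ 11 148  95] [ 0.495 -0.112  0.04 ]
(426, 264) [ 12 163 139] [ 0.503 -0.309  0.019]
(240, 246) [ 19 160  35] [0.552 0.152 0.02 ]
(220, 246) [ 13 172 145] [0.552 0.2   0.028]
(220, 231) [ 13 187  41] [0.589 0.2   0.031]
(350, 280) [ 15 120 127] [ 0.468 -0.122 -0.001]
(400, 264) [ 13 188  84] [ 0.503 -0.243  0.025]
(456, 268) [ 12 164 120] [ 0.493 -0.382  0.02 ]
blade cen [ 0.5196 -0.0047] rect [ 0.5183 -0.0116] [0.1254 0.0344] axis deg 80.0 z 0.0042 595
handle cen [ 0.4973 -0.1081] rect [ 0.4983 -0.1032] [0.0877 0.0267] axis deg 80.4 z 0.0427 341
board cen [ 0.5024 -0.3077] rect [ 0.5023 -0.3074] [0.1608 0.114 ] axis deg 85.9 z 0.0198 2863
tray cen [0.5505 0.2044] rect [0.5495 0.2002] [0.1426 0.0957] axis deg 89.4 z 0.0308 1860
mallet cen [0.8521 0.0988] rect [0.8421 0.1006] [0.1162 0.1533] axis deg -175.8 z 0.0683 1858
oil cen [ 0.8035 -0.1245] rect [ 0.8031 -0.1247] [0.0761 0.113 ] axis deg 167.5 z 0.1264 1016
rosette cen [0.3739 0.1969] rect [0.3737 0.1963] [0.0892 0.087 ] axis deg 107.0 z 0.0166 815
```

```bash
cat >> h.py <<'E'
def head():
    s=manip.read_state(); from scipy.spatial.transform import Rotation as Ro
    return s, Ro.from_quat(s['orientation']).as_matrix()
def go(x,y,z,hd,tilt=None):
    "prints total shift in present tool axes and turn"
    s,R=head(); d=R.T@(np.array([x,y,z])-s['ee_pos']); h=np.degrees(np.arctan2(R[1,0],R[0,0]))
    t=(hd-h+180)%360-180
    print('t',round(s['t'],2),'pos',s['ee_pos'].round(4),'head',h.round(2),'zaxis',R[:,2].round(4),'| shift',d.round(4),'turn',round(-np.radians(t),4),'F',s['contact_force'].round(1),'w',round(s['gripper_width'],4),'g',round(s['grasp_force'],1),'j7',round(s['joint_pos'][6],2))
E
python3 - <<'E'
from h import *
P=cloud(load('top'))
print(np.nanpercentile(P[240:345,545:630].reshape(-1,3),[1,50,99],axis=0)); print(P[270:320,500:525,2].max())
go(.205,-.42,.237,80);go(.4985,-.10,.237,80)
E
```

```text
[[ 0.30422283 -0.70637054  0.19515183]
 [ 0.41330139 -0.61309115  0.2011486 ]
 [ 0.52544387 -0.52020163  0.20751254]]
1.4896924700810517
t 0.1 pos [ 0.205  -0.695   0.2369] head 16.43 zaxis [-5.0e-04  1.3e-03 -1.0e+00] | shift [ 7.780e-02 -2.638e-01  2.000e-04] turn -1.1094 F [ 0.4 -0.1 -0.8] w 0.0931 g 0.0 j7 -0.08
t 0.1 pos [ 0.205  -0.695   0.2369] head 16.43 zaxis [-5.0e-04  1.3e-03 -1.0e+00] | shift [ 0.4499 -0.4877  0.0005] turn -1.1094 F [ 0.4 -0.1 -0.8] w 0.0931 g 0.0 j7 -0.08
```

```bash
python3 -m handwheel '[{"z":-0.04},{"x":0.013,"y":-0.04},{"x":0.013,"y":-0.04},{"x":0.013,"y":-0.04},{"x":0.013,"y":-0.04},{"x":0.013,"y":-0.04},{"x":0.013,"y":-0.04},{"x":0.042,"y":-0.025},{"x":0.042,"y":-0.025},{"x":0.042,"y":-0.025}]' && python3 -m handwheel '[{"x":0.042,"y":-0.025},{"x":0.042,"y":-0.025},{"x":0.042,"y":-0.025},{"turn":-0.149},{"turn":-0.149},{"turn":-0.149},{"turn":-0.149},{"turn":-0.149},{"turn":-0.149},{"turn":-0.149}]'
python3 - <<'E'
from h import *
go(.4985,-.10,.237,80)
c=shot('wrist','w1');print(ray(c,320,240),c['fx'])
E
```

```text
t 0.1 pos [ 0.205  -0.695   0.2369] head 16.43 zaxis [-5.0e-04  1.3e-03 -1.0e+00] | shift [ 0.4499 -0.4877  0.0005] turn -1.1094 F [ 0.4 -0.1 -0.8] w 0.0931 g 0.0 j7 -0.08
(array([ 0.28086728, -0.67248386,  0.38484301]), array([-0.26251473, -0.08166069, -0.96149454])) 405.4697521240219schema error: expected keys x, y, z, turn, hand
```

View pics/w1.png

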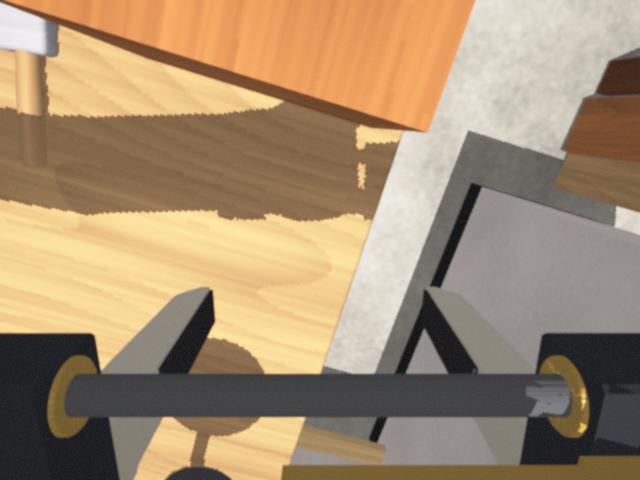

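The move was refused because every key is required in each row. The picture therefore shows only the cabinet edge and the bench corner, from the start pose.

```bash
python3 -m handwheel '[{"x":0,"y":0,"z":-0.04,"turn":0,"hand":0.093},{"x":0.013,"y":-0.04,"z":0,"turn":0,"hand":0.093},{"x":0.013,"y":-0.04,"z":0,"turn":0,"hand":0.093},{"x":0.013,"y":-0.04,"z":0,"turn":0,"hand":0.093},{"x":0.013,"y":-0.04,"z":0,"turn":0,"hand":0.093},{"x":0.013,"y":-0.04,"z":0,"turn":0,"hand":0.093},{"x":0.013,"y":-0.04,"z":0,"turn":0,"hand":0.093},{"x":0.042,"y":-0.025,"z":0,"turn":0,"hand":0.093},{"x":0.042,"y":-0.025,"z":0,"turn":0,"hand":0.093},{"x":0.042,"y":-0.025,"z":0,"turn":0,"hand":0.093}]' && python3 -m handwheel '[{"x":0.042,"y":-0.025,"z":0,"turn":0,"hand":0.093},{"x":0.042,"y":-0.025,"z":0,"turn":0,"hand":0.093},{"x":0.042,"y":-0.025,"z":0,"turn":0,"hand":0.093},{"x":0,"y":0,"z":0,"turn":-0.149,"hand":0.093},{"x":0,"y":0,"z":0,"turn":-0.149,"hand":0.093},{"x":0,"y":0,"z":0,"turn":-0.149,"hand":0.093},{"x":0,"y":0,"z":0,"turn":-0.149,"hand":0.093},{"x":0,"y":0,"z":0,"turn":-0.149,"hand":0.093},{"x":0,"y":0,"z":0,"turn":-0.149,"hand":0.093},{"x":0,"y":0,"z":0,"turn":-0.149,"hand":0.093}]'
python3 - <<'E'
from h import *
go(.4985,-.10,.237,80)
E
```

```text
t: 1.15
ee_pos: [0.3123, -0.3341, 0.2779]
orientation: [0.99, 0.142, 0.0, 0.0]
contact_force: [0.6, -0.1, -0.3]
gripper_width: 0.093
grasp_force: 0.0
t: 2.15
ee_pos: [0.4111, -0.2279, 0.2775]
orientation: [0.785, 0.619, -0.0, -0.0]
contact_force: [-0.9, 0.1, -0.3]
gripper_width: 0.0931
grasp_force: 0.0
t 2.15 pos [ 0.4111 -0.2279  0.2775] head 76.54 zaxis [-2.e-04  0.e+00 -1.e+00] | shift [0.1448 0.0552 0.0405] turn -0.0603 F [-0.9  0.1 -0.3] w 0.0931 g 0.0 j7 -0.01
```

```bash
python3 -m handwheel '[{"x":0.036,"y":0.014,"z":0,"turn":0,"hand":0.093},{"x":0.036,"y":0.014,"z":0,"turn":0,"hand":0.093},{"x":0.036,"y":0.014,"z":0,"turn":0,"hand":0.093},{"x":0.036,"y":0.014,"z":0,"turn":-0.06,"hand":0.093},{"x":0,"y":0,"z":0,"turn":0,"hand":0.093}]'
python3 - <<'E'
from h import *
c=shot('wrist','w2');print(ray(c,320,240),c['fx'])
go(.4985,-.10,.237,80)
E
```

```text
t: 2.65
ee_pos: [0.5027, -0.0968, 0.2778]
orientation: [0.766, 0.643, 0.002, -0.0]
contact_force: [-0.6, -0.6, 0.4]
gripper_width: 0.0931
grasp_force: 0.0
(array([ 0.51673335, -0.01958273,  0.42598134]), array([-0.03911184, -0.26978311, -0.96215463])) 405.4697521240219
t 2.7 pos [ 0.501  -0.0993  0.2774] head 79.88 zaxis [ 2.e-04  1.e-03 -1.e+00] | shift [-0.0012 -0.0023  0.0404] turn -0.0021 F [-0.8 -1.1 -0.4] w 0.0924 g 0.0 j7 -0.3
```

View pics/w2.png

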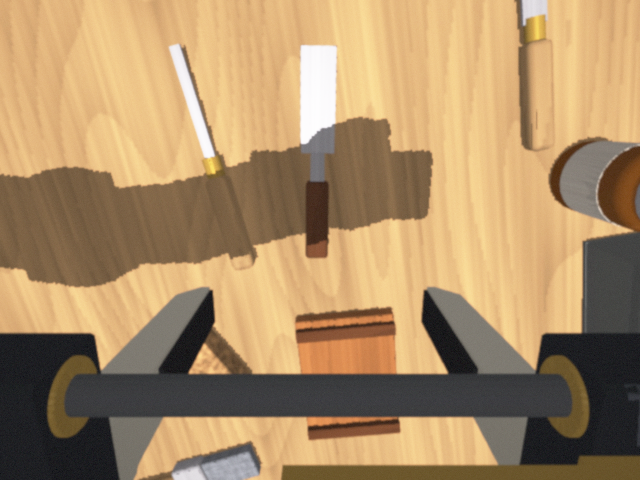

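The spatula's blade runs from (318,46) down to about (318,152), with the handle at (317,180–257). The board is at (348,375).

```bash
python3 - <<'E'
from h import *
c=load('wrist'); f=c['frame']; hsv=cv2.cvtColor(f,cv2.COLOR_RGB2HSV)
def big(m,b):
    k=np.zeros((480,640),np.uint8); k[b[1]:b[3],b[0]:b[2]]=m[b[1]:b[3],b[0]:b[2]]
    n,l,st,ce=cv2.connectedComponentsWithStats(k); return np.where(l==1+np.argmax(st[1:,4]))
for n,m,b,z in [('blade',hsv[...,1]<70,(280,30,360,150),.0025),('handle',(hsv[...,2]<95)&(hsv[...,1]>110),(300,178,335,262),.043)]:
    ys,xs=big(m.astype(np.uint8),b); Q=np.array([onplane(c,u,v,z)[:2] for u,v in zip(xs,ys)],np.float32)
    r=cv2.minAreaRect(Q); B=cv2.boxPoints(r); print(n,np.round(r,4) if 0 else (np.round(r[0],4),np.round(r[1],4),r[2]),B.round(4).tolist())
E
```

```text
blade (array([0.522 , 0.0048]), array([0.0972, 0.0352]), 79.44770050048828) [[0.4957999885082245, -0.039799999445676804], [0.5303999781608582, -0.04619999974966049], [0.5482000112533569, 0.049300000071525574], [0.5135999917984009, 0.055799998342990875]]
handle (array([ 0.5024, -0.0999]), array([0.062 , 0.0222]), 79.6435775756836) [[0.48590001463890076, -0.12839999794960022], [0.5077000260353088, -0.1324000060558319], [0.5188999772071838, -0.0714000016450882], [0.49709999561309814, -0.0674000009894371]]
```

```bash
python3 -m handwheel '[{"x":0,"y":0.0018,"z":0.05,"turn":0.007,"hand":0.093},{"x":0,"y":0,"z":0.05,"turn":0,"hand":0.06},{"x":0,"y":0,"z":0.05,"turn":0,"hand":0.06},{"x":0,"y":0,"z":0.05,"turn":0,"hand":0.06},{"x":0,"y":0,"z":0.03,"turn":0,"hand":0.06},{"x":0,"y":0,"z":0.0164,"turn":0,"hand":0.06},{"x":0,"y":0,"z":0,"turn":0,"hand":0.06},{"x":0,"y":0,"z":0,"turn":0,"hand":0.06}]'
python3 - <<'E'
from h import *
go(.5027,-.0998,.031,79.5)
E
```

```text
t: 3.5
ee_pos: [0.5013, -0.1026, 0.0315]
orientation: [0.771, 0.637, -0.001, -0.0]
contact_force: [0.6, -0.6, -0.5]
gripper_width: 0.06
grasp_force: 0.0
t 3.5 pos [ 0.5013 -0.1026  0.0315] head 79.17 zaxis [-9.e-04 -6.e-04 -1.e+00] | shift [0.003  0.0008 0.0005] turn -0.0058 F [ 0.6 -0.6 -0.5] w 0.06 g 0.0 j7 -0.57
```

```bash
python3 -m handwheel '[{"x":0.002,"y":0.0005,"z":0,"turn":-0.004,"hand":0.06},{"x":0,"y":0,"z":0,"turn":0,"hand":0.0},{"x":0,"y":0,"z":0,"turn":0,"hand":0.0},{"x":0,"y":0,"z":0,"turn":0,"hand":0.0},{"x":0,"y":0,"z":0,"turn":0,"hand":0.0},{"x":0,"y":0,"z":0,"turn":0,"hand":0.0},{"x":0,"y":0,"z":0,"turn":0,"hand":0.0}]' 55 && python3 -m handwheel '[{"x":0,"y":0,"z":-0.04,"turn":0,"hand":0.0},{"x":0,"y":0,"z":-0.05,"turn":0,"hand":0.0},{"x":0,"y":0,"z":-0.05,"turn":0,"hand":0.0},{"x":0,"y":0,"z":-0.05,"turn":0,"hand":0.0},{"x":0,"y":0,"z":-0.05,"turn":0,"hand":0.0},{"x":0,"y":0,"z":0,"turn":0,"hand":0.0}]'
python3 - <<'E'
from h import *
go(.53,.09,.27,89.5)
E
```

```text
t: 4.2
ee_pos: [0.5026, -0.1, 0.0313]
orientation: [0.769, 0.639, -0.0, -0.0]
contact_force: [-0.0, 0.8, 1.6]
gripper_width: 0.0214
grasp_force: 55.0
t: 4.8
ee_pos: [0.5052, -0.0999, 0.2771]
orientation: [0.769, 0.639, 0.003, 0.004]
contact_force: [-0.4, -0.0, -1.8]
gripper_width: 0.0218
grasp_force: 55.0
t 4.8 pos [ 0.5052 -0.0999  0.2771] head 79.43 zaxis [ 0.0096 -0.0019 -1.    ] | shift [ 0.1913 -0.0105  0.007 ] turn -0.1758 F [-0.4 -0.  -1.8] w 0.0218 g 55.0 j7 -0.33
```

```bash
python3 -m handwheel '[{"x":0.031,"y":0.021,"z":0,"turn":0,"hand":0.0},{"x":0.031,"y":0.021,"z":0,"turn":0,"hand":0.0},{"x":0.031,"y":0.021,"z":0,"turn":0,"hand":0.0},{"x":0.031,"y":0.021,"z":0,"turn":0,"hand":0.0},{"x":0.031,"y":0.021,"z":0,"turn":0,"hand":0.0},{"x":0.031,"y":0.021,"z":0,"turn":-0.088,"hand":0.0},{"x":0,"y":0,"z":0,"turn":-0.088,"hand":0.0},{"x":0,"y":0,"z":0,"turn":0,"hand":0.0},{"x":0,"y":0,"z":0,"turn":0,"hand":0.0},{"x":0,"y":0,"z":0,"turn":0,"hand":0.0}]'
python3 - <<'E'
from h import *
c=shot('wrist','w3')
go(.55,.06,.27,89.5)
E
```

```text
t: 5.8
ee_pos: [0.66, 0.0588, 0.2707]
orientation: [0.711, 0.703, -0.001, -0.0]
contact_force: [-0.0, -0.1, -1.7]
gripper_width: 0.0217
grasp_force: 55.0
t 5.85 pos [0.6601 0.0589 0.271 ] head 89.39 zaxis [-5.e-04 -7.e-04 -1.e+00] | shift [-0.     -0.1101  0.0011] turn -0.0019 F [-0.7 -1.  -1.6] w 0.022 g 55.0 j7 -0.47
```

View pics/w3.png

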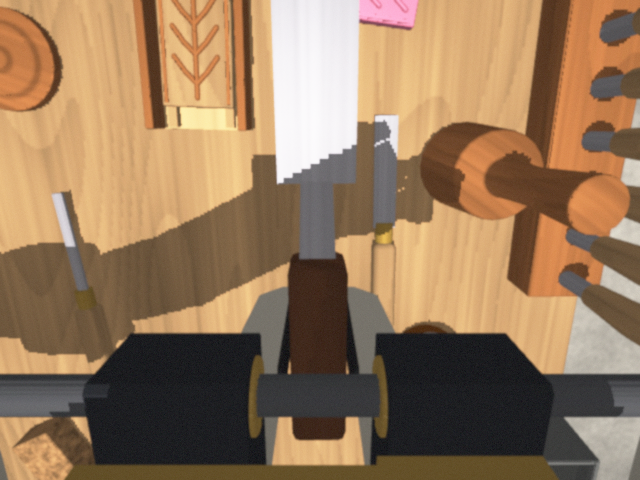

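The tray is at upper left with its open end facing the camera at about row 128. Walls run at columns ~135–160 and ~232–250, and the panel's near end is at about row 105. I'll zoom in for edges.

```bash
python3 - <<'E'
from h import *
f=load('wrist')['frame'][0:145,125:265,::-1]
cv2.imwrite('pics/w3z.png',cv2.resize(f,None,fx=4,fy=4,interpolation=cv2.INTER_CUBIC))
E
```

```text
(no output)
```

View pics/w3z.png

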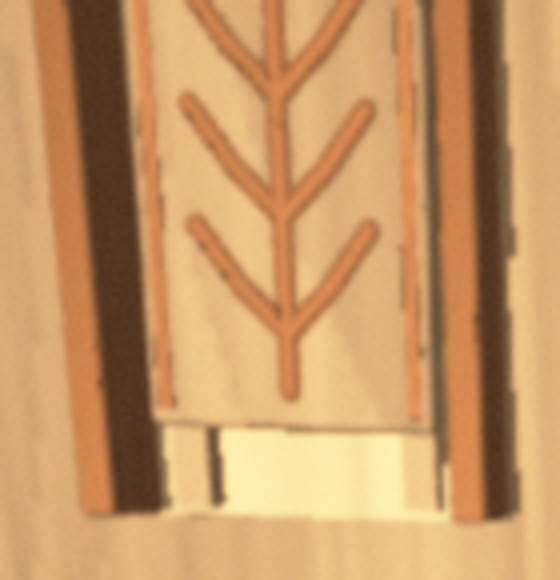

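```bash
python3 - <<'E'
from h import *
c=load('wrist')
for n,p,z in [('Lout',(85,512),.036),('Lin',(112,512),.036),('Rin',(456,520),.036),('Rout',(486,520),.036),
 ('Lout2',(36,5),.036),('Lin2',(67,5),.036),('Rin2',(434,5),.036),('Rout2',(468,5),.036),('pL',(155,417),.029),('pR',(434,431),.029),('pL2',(127,5),.029),('stem0',(290,395),.029),('stem1',(273,5),.029)]:
    print(n,onplane(c,125+p[0]/4-.4,p[1]/4-.4,z).round(4))
# spatula blade front edge & handle in view
f=c['frame']; hsv=cv2.cvtColor(f,cv2.COLOR_RGB2HSV)
for v in (20,80,140):
    xs=np.where((hsv[v,260:365,1]<50))[0]+260; print(v,xs.min(),xs.max(), [onplane(c,u,v,.2405)[:2].round(4) for u in (xs.min(),(xs.min()+xs.max())/2,xs.max())])
E
```

```text
Lout [0.5057 0.1355 0.036 ]
Lin [0.5118 0.1355 0.036 ]
Rin [0.5898 0.133  0.036 ]
Rout [0.5966 0.1329 0.036 ]
Lout2 [0.5086 0.2377 0.036 ]
Lin2 [0.5151 0.2376 0.036 ]
Rin2 [0.5919 0.2369 0.036 ]
Rout2 [0.599  0.2368 0.036 ]
pL [0.5214 0.1561 0.029 ]
pR [0.5847 0.1525 0.029 ]
pL2 [0.5252 0.2393 0.029 ]
stem0 [0.5526 0.1606 0.029 ]
stem1 [0.5563 0.239  0.029 ]
20 271 358 [array([0.6438, 0.177 ]), array([0.661 , 0.1768]), array([0.6782, 0.1766])]
80 273 357 [array([0.6437, 0.1549]), array([0.6609, 0.1547]), array([0.6781, 0.1545])]
140 275 356 [array([0.6436, 0.131 ]), array([0.6608, 0.1308]), array([0.6781, 0.1307])]
```

```bash
python3 -m handwheel '[{"x":-0.027,"y":-0.028,"z":0,"turn":0,"hand":0.0},{"x":-0.027,"y":-0.028,"z":0,"turn":0,"hand":0.0},{"x":-0.027,"y":-0.028,"z":0,"turn":0,"hand":0.0},{"x":-0.027,"y":-0.028,"z":0,"turn":0.024,"hand":0.0},{"x":0,"y":0,"z":0.05,"turn":0,"hand":0.0},{"x":0,"y":0,"z":0.05,"turn":0,"hand":0.0},{"x":0,"y":0,"z":0.05,"turn":0,"hand":0.0},{"x":0,"y":0,"z":0.04,"turn":0,"hand":0.0},{"x":0,"y":0,"z":0,"turn":0,"hand":0.0},{"x":0,"y":0,"z":0,"turn":0,"hand":0.0}]'
python3 - <<'E'
from h import *
c=shot('side')
go(.5451,-.045,.0398,88)
P=cloud(c); hsv=cv2.cvtColor(c['frame'],cv2.COLOR_RGB2HSV)
m=(P[...,0]>.51)&(P[...,0]<.6)&(P[...,1]>-.01)&(P[...,1]<.14)&(P[...,2]>.03)&(P[...,2]<.15)
print(m.sum())
for y in (.0,.02,.04,.06,.08,.1):
    k=m&(abs(P[...,1]-y)<.008); print(y,np.median(P[k],axis=0).round(4) if k.any() else None)
E
```

```text
t: 6.85
ee_pos: [0.5477, -0.0472, 0.0818]
orientation: [0.718, 0.696, -0.0, -0.0]
contact_force: [0.7, 0.7, -1.0]
gripper_width: 0.0217
grasp_force: 55.0
t 6.9 pos [ 0.5485 -0.0472  0.0829] head 88.14 zaxis [ 1.6e-03 -1.0e-04 -1.0e+00] | shift [ 0.0021 -0.0035  0.0431] turn 0.0024 F [ 1.1 -0.9 -1.7] w 0.0217 g 55.0 j7 -0.53
56
0.0 None
0.02 [0.5535 0.0229 0.0548]
0.04 [0.5528 0.044  0.0545]
0.06 None
0.08 None
0.1 None
```

```bash
python3 -m handwheel '[{"x":0.002,"y":-0.0035,"z":0.02,"turn":0.002,"hand":0.0},{"x":0,"y":0,"z":0.0225,"turn":0,"hand":0.0},{"x":0,"y":0,"z":0,"turn":0,"hand":0.0},{"x":0,"y":0,"z":0,"turn":0,"hand":0.0},{"x":0,"y":0,"z":0,"turn":0,"hand":0.0}]'
python3 - <<'E'
from h import *
go(.5451,-.045,.0398,88)
c=shot('side'); f=c['frame'][140:300,260:390,::-1]
cv2.imwrite('pics/s4.png',cv2.resize(f,None,fx=3.7,fy=3.7,interpolation=cv2.INTER_CUBIC))
c=shot('top')
E
```

```text
t: 7.4
ee_pos: [0.5454, -0.0453, 0.0407]
orientation: [0.719, 0.695, 0.001, 0.001]
contact_force: [-0.6, 1.1, -2.1]
gripper_width: 0.0218
grasp_force: 55.0
t 7.4 pos [ 0.5454 -0.0453  0.0407] head 88.02 zaxis [ 2.8e-03 -1.0e-04 -1.0e+00] | shift [ 0.0003 -0.0003  0.0009] turn 0.0004 F [-0.6  1.1 -2.1] w 0.0218 g 55.0 j7 -0.59
```

View pics/s4.png

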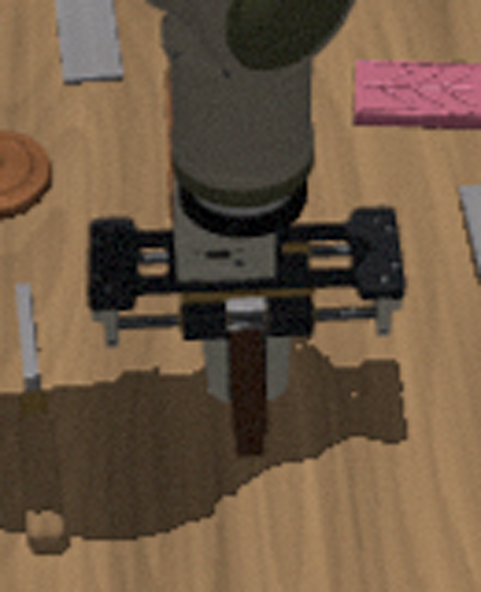

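The gripper hides the tray in the side view; only the handle is visible, square in the jaws. I'll slide in slowly and watch the force.

```bash
python3 -m handwheel '[{"x":0.015,"y":0,"z":0,"turn":0,"hand":0.0},{"x":0.015,"y":0,"z":0,"turn":0,"hand":0.0},{"x":0.015,"y":0,"z":0,"turn":0,"hand":0.0},{"x":0.01,"y":0,"z":0,"turn":0,"hand":0.0},{"x":0.01,"y":0,"z":0,"turn":0,"hand":0.0}]' && python3 -m handwheel '[{"x":0.01,"y":0,"z":0,"turn":0,"hand":0.0},{"x":0.01,"y":0,"z":0,"turn":0,"hand":0.0},{"x":0,"y":0,"z":0,"turn":0,"hand":0.0}]'
python3 - <<'E'
from h import *
go(.5500,.096,.0398,88)
c=shot('wrist','w5'); 
f=c['frame'][0:260,200:440,::-1]; cv2.imwrite('pics/w5z.png',cv2.resize(f,None,fx=2.3,fy=2.3,interpolation=cv2.INTER_CUBIC))
E
```

```text
t: 8.0
ee_pos: [0.5466, 0.0206, 0.039]
orientation: [0.719, 0.695, 0.0, 0.0]
contact_force: [0.1, -0.6, -1.3]
gripper_width: 0.0218
grasp_force: 55.0
t: 8.3
ee_pos: [0.5473, 0.0417, 0.0388]
orientation: [0.718, 0.696, 0.0, -0.0]
contact_force: [-0.1, 0.1, -1.1]
gripper_width: 0.0218
grasp_force: 55.0
t 8.3 pos [0.5473 0.0417 0.0388] head 88.16 zaxis [ 3.e-04  9.e-04 -1.e+00] | shift [ 0.0544  0.001  -0.001 ] turn 0.0029 F [-0.1  0.1 -1.1] w 0.0218 g 55.0 j7 -0.71
```

View pics/w5z.png

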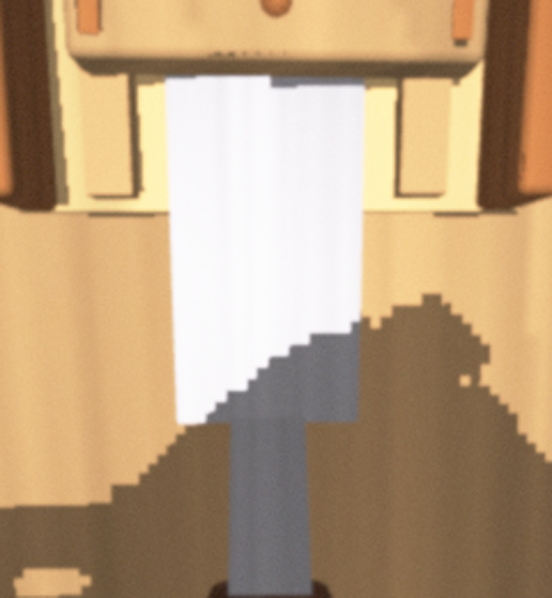

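The blade is inside the gap and centred between the battens (columns 167–362 against 137–397), passing under the panel without contact.

```bash
python3 -m handwheel '[{"x":0.01,"y":0.001,"z":-0.0005,"turn":0,"hand":0.0},{"x":0.01,"y":0,"z":0,"turn":0,"hand":0.0},{"x":0.01,"y":0,"z":0,"turn":0,"hand":0.0},{"x":0.01,"y":0,"z":0,"turn":0,"hand":0.0},{"x":0.008,"y":0,"z":0,"turn":0,"hand":0.0},{"x":0.004,"y":0,"z":0,"turn":0,"hand":0.0},{"x":0,"y":0,"z":0,"turn":0,"hand":0.0},{"x":0,"y":0,"z":0,"turn":0,"hand":0.0}]'
python3 - <<'E'
from h import *
go(.5500,.096,.0398,88)
c=shot('wrist','w6'); f=c['frame']; hsv=cv2.cvtColor(f,cv2.COLOR_RGB2HSV)
# column profile at blade centre
for v in range(60,200,5): print(v,hsv[v,314:322].mean(0).astype(int),onplane(c,318,v,.0115)[:2].round(4),onplane(c,318,v,.029)[1].round(4))
E
```

```text
t: 9.15
ee_pos: [0.5498, 0.0915, 0.0392]
orientation: [0.719, 0.695, -0.0, 0.0]
contact_force: [0.1, -0.3, -0.6]
gripper_width: 0.0219
grasp_force: 55.0
t 9.15 pos [0.5498 0.0915 0.0392] head 88.05 zaxis [-3.e-04 -4.e-04 -1.e+00] | shift [ 0.0045  0.     -0.0006] turn 0.0008 F [ 0.1 -0.3 -0.6] w 0.0219 g 55.0 j7 -0.78
60 [ 14 151 239] [0.5544 0.1945] 0.1921
65 [ 14 150 240] [0.5544 0.1927] 0.1904
70 [ 14 151 240] [0.5543 0.1908] 0.1888
75 [ 14 151 240] [0.5542 0.189 ] 0.1871
80 [ 14 151 240] [0.5542 0.1871] 0.1854
85 [ 14 150 240] [0.5541 0.1852] 0.1837
90 [ 14 150 240] [0.5541 0.1833] 0.182
95 [ 14 149 240] [0.554  0.1814] 0.1803
100 [ 13 150 234] [0.5539 0.1795] 0.1785
105 [ 14 150 236] [0.5539 0.1775] 0.1768
110 [ 15 147 246] [0.5538 0.1756] 0.175
115 [ 14 148 243] [0.5537 0.1736] 0.1733
120 [ 13 152 236] [0.5537 0.1716] 0.1715
125 [ 13 151 237] [0.5536 0.1696] 0.1697
130 [ 14 149 240] [0.5535 0.1676] 0.1679
135 [ 14 150 240] [0.5535 0.1656] 0.1661
140 [ 13 150 240] [0.5534 0.1636] 0.1642
145 [ 14 150 240] [0.5533 0.1615] 0.1624
150 [ 13 153 234] [0.5533 0.1595] 0.1605
155 [ 18 107 233] [0.5532 0.1574] 0.1587
160 [ 15 110 153] [0.5531 0.1553] 0.1568
165 [ 15 111 152] [0.5531 0.1532] 0.1549
170 [148  10 142] [0.553  0.1511] 0.153
175 [139   7 143] [0.5529 0.149 ] 0.1511
180 [139   7 141] [0.5529 0.1468] 0.1491
185 [135   8 136] [0.5528 0.1447] 0.1472
190 [125   7 136] [0.5527 0.1425] 0.1452
195 [138   9 137] [0.5526 0.1403] 0.1433
```

```bash
python3 -m handwheel '[{"x":0.003,"y":0,"z":0,"turn":0,"hand":0.0},{"x":0,"y":0,"z":-0.003,"turn":0,"hand":0.0},{"x":0,"y":0,"z":-0.003,"turn":0,"hand":0.0},{"x":0,"y":0,"z":-0.004,"turn":0,"hand":0.0},{"x":0,"y":0,"z":-0.005,"turn":0,"hand":0.0},{"x":0,"y":0,"z":0,"turn":0,"hand":0.0},{"x":0,"y":0,"z":0,"turn":0,"hand":0.0}]'
python3 -m handwheel '[{"x":0,"y":0,"z":-0.006,"turn":0,"hand":0.0},{"x":0,"y":0,"z":-0.008,"turn":0,"hand":0.0},{"x":0,"y":0,"z":-0.008,"turn":0,"hand":0.0},{"x":0,"y":0,"z":-0.008,"turn":0,"hand":0.0},{"x":0,"y":0,"z":-0.008,"turn":0,"hand":0.0},{"x":0,"y":0,"z":-0.008,"turn":0,"hand":0.0},{"x":0,"y":0,"z":-0.006,"turn":0,"hand":0.0},{"x":0,"y":0,"z":0,"turn":0,"hand":0.0},{"x":0,"y":0,"z":0,"turn":0,"hand":0.0}]'
python3 - <<'E'
from h import *
go(.543,-.105,.1,88)
c=shot('wrist','w7')
E
```

```text
t: 9.9
ee_pos: [0.5501, 0.0947, 0.0545]
orientation: [0.719, 0.695, 0.0, 0.0]
contact_force: [0.6, -0.1, -1.5]
gripper_width: 0.0213
grasp_force: 55.0
t: 10.8
ee_pos: [0.55, 0.0947, 0.1063]
orientation: [0.719, 0.695, 0.0, 0.0]
contact_force: [-0.2, 0.3, -1.6]
gripper_width: 0.0216
grasp_force: 55.0
t 10.8 pos [0.55   0.0947 0.1063] head 88.05 zaxis [ 1.e-04  0.e+00 -1.e+00] | shift [-0.1998 -0.0002  0.0063] turn 0.0008 F [-0.2  0.3 -1.6] w 0.0216 g 55.0 j7 -0.72
```

View pics/w7.png

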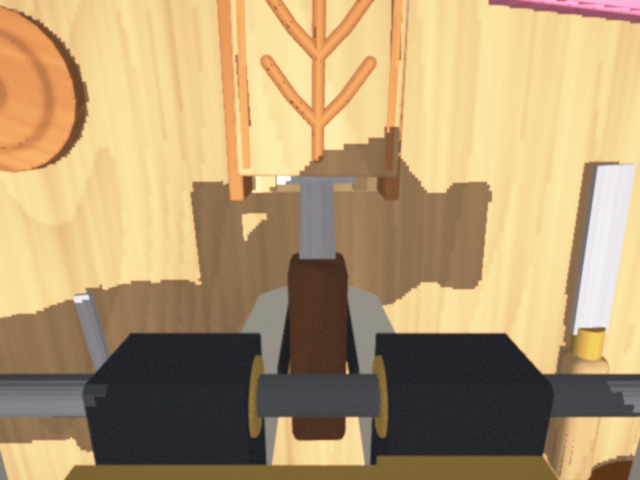

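The panel rides level on the blade, its near end at row 175 just ahead of the neck, clear of the tray walls. Next I'll retract gently.

```bash
python3 -m handwheel '[{"x":-0.002,"y":0,"z":0,"turn":0,"hand":0.0},{"x":-0.004,"y":0,"z":0,"turn":0,"hand":0.0},{"x":-0.007,"y":0,"z":0,"turn":0,"hand":0.0},{"x":-0.01,"y":0,"z":0,"turn":0,"hand":0.0},{"x":-0.012,"y":0,"z":0,"turn":0,"hand":0.0},{"x":-0.014,"y":0,"z":0,"turn":0,"hand":0.0},{"x":-0.015,"y":0,"z":0,"turn":0,"hand":0.0},{"x":-0.015,"y":0,"z":0,"turn":0,"hand":0.0},{"x":-0.015,"y":0,"z":0,"turn":0,"hand":0.0},{"x":-0.015,"y":0,"z":0,"turn":0,"hand":0.0}]' && python3 -m handwheel '[{"x":-0.015,"y":0,"z":0,"turn":0,"hand":0.0},{"x":-0.015,"y":0,"z":0,"turn":0,"hand":0.0},{"x":-0.014,"y":0,"z":0,"turn":0,"hand":0.0},{"x":-0.013,"y":0,"z":0,"turn":0,"hand":0.0},{"x":-0.012,"y":0,"z":0,"turn":0,"hand":0.0},{"x":-0.01,"y":0,"z":0,"turn":0,"hand":0.0},{"x":-0.007,"y":0,"z":0,"turn":0,"hand":0.0},{"x":-0.004,"y":0,"z":0,"turn":0,"hand":0.0},{"x":-0.001,"y":0,"z":0,"turn":0,"hand":0.0},{"x":0,"y":0,"z":0,"turn":0,"hand":0.0}]' && python3 -m handwheel '[{"x":0,"y":0,"z":0.003,"turn":0,"hand":0.0},{"x":0,"y":0,"z":0.006,"turn":0,"hand":0.0},{"x":0,"y":0,"z":0.009,"turn":0,"hand":0.0},{"x":0,"y":0,"z":0.01,"turn":0,"hand":0.0},{"x":0,"y":0,"z":0.01,"turn":0,"hand":0.0},{"x":0,"y":0,"z":0.01,"turn":0,"hand":0.0},{"x":0,"y":0,"z":0.009,"turn":0,"hand":0.0},{"x":0,"y":0,"z":0.007,"turn":0,"hand":0.0},{"x":0,"y":0,"z":0.003,"turn":0,"hand":0.0},{"x":0,"y":0,"z":0,"turn":0,"hand":0.0}]'
python3 - <<'E'
from h import *
go(.543,-.105,.0315,88)
E
```

```text
t: 11.85
ee_pos: [0.5462, -0.0157, 0.1062]
orientation: [0.719, 0.695, -0.0, 0.0]
contact_force: [-0.3, 0.6, -2.8]
gripper_width: 0.0216
grasp_force: 55.0
t: 12.85
ee_pos: [0.5433, -0.1048, 0.1063]
orientation: [0.719, 0.695, 0.0, -0.0]
contact_force: [0.2, 0.7, -1.4]
gripper_width: 0.0216
grasp_force: 55.0
t: 13.85
ee_pos: [0.5431, -0.105, 0.0388]
orientation: [0.719, 0.695, -0.0, -0.0]
contact_force: [0.4, -0.8, -2.7]
gripper_width: 0.0214
grasp_force: 55.0
t 13.85 pos [ 0.5431 -0.105   0.0388] head 88.07 zaxis [-7.e-04  1.e-04 -1.e+00] | shift [ 0.     -0.0001  0.0073] turn 0.0011 F [ 0.4 -0.8 -2.7] w 0.0214 g 55.0 j7 -0.47
```

```bash
python3 -m handwheel '[{"x":0,"y":0,"z":0.003,"turn":0,"hand":0.0},{"x":0,"y":0,"z":0.002,"turn":0,"hand":0.0},{"x":0,"y":0,"z":0.001,"turn":0,"hand":0.0},{"x":0,"y":0,"z":0.001,"turn":0,"hand":0.0},{"x":0,"y":0,"z":0.0005,"turn":0,"hand":0.0},{"x":0,"y":0,"z":0,"turn":0,"hand":0.0},{"x":0,"y":0,"z":0,"turn":0,"hand":0.0}]'
python3 - <<'E'
from h import *
go(.543,-.105,.0315,88)
E
```

```text
t: 14.55
ee_pos: [0.5432, -0.1052, 0.0318]
orientation: [0.719, 0.695, 0.0, 0.0]
contact_force: [-0.5, 0.3, -2.1]
gripper_width: 0.0213
grasp_force: 55.0
t 14.55 pos [ 0.5432 -0.1052  0.0318] head 88.05 zaxis [ 0. -0. -1.] | shift [ 0.0001 -0.0002  0.0003] turn 0.0009 F [-0.5  0.3 -2.1] w 0.0213 g 55.0 j7 -0.48
```

```bash
python3 -m handwheel '[{"x":0,"y":0,"z":0.0005,"turn":0,"hand":0.0},{"x":0,"y":0,"z":0,"turn":0,"hand":0.0},{"x":0,"y":0,"z":0,"turn":0,"hand":0.0}]';python3 -m handwheel '[{"x":0,"y":0,"z":0.0004,"turn":0,"hand":0.0},{"x":0,"y":0,"z":0,"turn":0,"hand":0.0},{"x":0,"y":0,"z":0,"turn":0,"hand":0.0}]'
```

```text
t: 14.85
ee_pos: [0.5433, -0.1052, 0.0313]
orientation: [0.719, 0.695, 0.0, 0.0]
contact_force: [-1.5, 0.4, 0.1]
gripper_width: 0.0218
grasp_force: 55.0
t: 15.15
ee_pos: [0.5433, -0.1052, 0.0312]
orientation: [0.719, 0.695, 0.0, 0.0]
contact_force: [-0.8, 0.3, 6.1]
gripper_width: 0.0215
grasp_force: 55.0
```

```bash
python3 -m handwheel '[{"x":0,"y":0,"z":-0.0003,"turn":0,"hand":0.03},{"x":0,"y":0,"z":0,"turn":0,"hand":0.05},{"x":0,"y":0,"z":0,"turn":0,"hand":0.06},{"x":0,"y":0,"z":0,"turn":0,"hand":0.06},{"x":0,"y":0,"z":0,"turn":0,"hand":0.06},{"x":0,"y":0,"z":-0.04,"turn":0,"hand":0.06},{"x":0,"y":0,"z":-0.05,"turn":0,"hand":0.093},{"x":0,"y":0,"z":-0.05,"turn":0,"hand":0.093},{"x":0,"y":0,"z":-0.02,"turn":0,"hand":0.093},{"x":0,"y":0,"z":0,"turn":0,"hand":0.093}]' 12
python3 - <<'E'
from h import *
c=shot('wrist','w8')
go(.543,-.105,.19,88)
E
```

```text
t: 16.15
ee_pos: [0.5447, -0.1054, 0.1944]
orientation: [0.719, 0.695, 0.002, 0.002]
contact_force: [0.1, 0.4, -0.3]
gripper_width: 0.0871
grasp_force: 0.0
t 16.2 pos [ 0.5437 -0.1055  0.1924] head 88.02 zaxis [ 2.8e-03 -8.0e-04 -1.0e+00] | shift [ 0.0005 -0.0008  0.0024] turn 0.0003 F [-0.3 -0.2 -0.8] w 0.0905 g 0.0 j7 -0.31
```

View pics/w8.png

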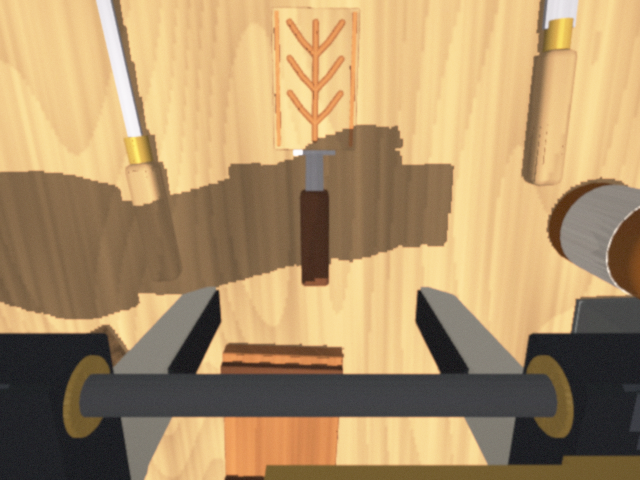

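The panel lies on the blade on the bench, corners about (274,9), (359,9), (354,149) and (277,149). The spatula handle is at (315,190–285), lying flat. I've now viewed ten pictures, so I'll use numbers from here.

```bash
python3 - <<'E'
from h import *
c=load('wrist')
K=[onplane(c,u,v,.0165)[:2] for u,v in [(274,9),(359,9),(354,149),(277,149)]]; K=np.array(K); print(K.round(4).tolist(),K.mean(0).round(4))
P=cloud(c); m=(P[...,2]>.009)&(P[...,2]<.03); k=np.zeros((480,640),np.uint8); k[2:152,255:380]=m[2:152,255:380]
print(k.sum(),np.median(P[k>0],axis=0)); Q=np.array([onplane(c,u,v,.0165)[:2] for v,u in np.argwhere(k)],np.float32); print(cv2.minAreaRect(Q)); 
s=Q[(Q[:,1]>-.04)&(Q[:,1]<.04)]
for a,b in [(-.04,-.02),(-.01,.01),(.02,.04)]:
    q=s[(s[:,1]>a)&(s[:,1]<b)][:,0]; print(a,np.percentile(q,[.5,99.5]).round(4),q.mean().round(4))
for x,y,w in [(296,153,'blade'),(315,240,'handle')]: print(w,P[y,x].round(4))
go(.5,-.33,.28,88)
E
```

```text
[[0.5209, 0.053], [0.5818, 0.051], [0.5774, -0.0469], [0.517, -0.0448]] [0.5493 0.0031]
12153 [0.5482565  0.0064095  0.01790117]
((0.5481619238853455, 0.003131616860628128), (0.0999121144413948, 0.0639234185218811), 87.45084381103516)
-0.04 [0.515  0.5783] 0.5466
-0.01 [0.5164 0.58  ] 0.5481
0.02 [0.5178 0.581 ] 0.5495
blade [ 0.531  -0.0493  0.0027]
handle [ 0.5444 -0.1123  0.0435]
t 16.2 pos [ 0.5437 -0.1055  0.1924] head 88.02 zaxis [ 2.8e-03 -8.0e-04 -1.0e+00] | shift [-0.2259 -0.0357 -0.0876] turn 0.0003 F [-0.3 -0.2 -0.8] w 0.0905 g 0.0 j7 -0.31
```

```bash
python3 -m handwheel '[{"x":-0.045,"y":-0.01,"z":-0.018,"turn":0,"hand":0.093},{"x":-0.045,"y":-0.007,"z":-0.018,"turn":0,"hand":0.093},{"x":-0.045,"y":-0.007,"z":-0.018,"turn":0,"hand":0.093},{"x":-0.045,"y":-0.007,"z":-0.018,"turn":0,"hand":0.093},{"x":-0.045,"y":-0.005,"z":-0.018,"turn":0,"hand":0.093},{"x":0,"y":0,"z":0,"turn":0,"hand":0.093},{"x":0,"y":0,"z":0,"turn":0,"hand":0.093},{"x":0,"y":0,"z":0,"turn":0,"hand":0.093}]'
python3 - <<'E'
from h import *
c=shot('wrist','w9'); P=cloud(c)
go(.547,0,.28,88)
m=(P[...,2]>.011)&(P[...,2]<.04)&(P[...,0]>.4)&(P[...,0]<.6)&(P[...,1]<-.2)&(P[...,1]>-.42)
k=m.astype(np.uint8); k[325:]=0
n,l,st,ce=cv2.connectedComponentsWithStats(k); i=1+np.argmax(st[1:,4]); k=l==i; print(st[i])
z=P[k][:,2]; print(np.percentile(z,[5,50,95]).round(4))
cl=k&(P[...,2]>.0225); n,l2,s2,_=cv2.connectedComponentsWithStats(cl.astype(np.uint8)); 
for j in range(1,n):
    if s2[j,4]>150:
        Q=P[l2==j][:,:2].astype(np.float32); print('cleat',s2[j],cv2.minAreaRect(Q),cv2.boxPoints(cv2.minAreaRect(Q)).round(4).tolist())
Q=P[k][:,:2].astype(np.float32); r=cv2.minAreaRect(Q); print('board',r)
E
```

```text
t: 17.0
ee_pos: [0.4994, -0.3273, 0.2796]
orientation: [0.719, 0.696, -0.0, -0.001]
contact_force: [-0.7, 1.0, -0.1]
gripper_width: 0.0935
grasp_force: 0.0
t 17.05 pos [ 0.4996 -0.327   0.2798] head 88.18 zaxis [-0.0017  0.0016 -1.    ] | shift [3.283e-01 3.700e-02 2.000e-04] turn 0.0032 F [0.  0.  0.3] w 0.0927 g 0.0 j7 0.18
[  265    98   118   163 17287]
[0.0177 0.0193 0.0275]
cleat [ 267  107  116   20 1788] ((0.5094171166419983, -0.2417970448732376), (0.014002138748764992, 0.10940173268318176), 85.61463165283203) [[0.4542999863624573, -0.24459999799728394], [0.5633999705314636, -0.2529999911785126], [0.5644999742507935, -0.23899999260902405], [0.4553999900817871, -0.2305999994277954]]
cleat [ 265  239  107   18 1466] ((0.49919193983078003, -0.37116581201553345), (0.01448581088334322, 0.11005330830812454), 85.52688598632812) [[0.4438000023365021, -0.374099999666214], [0.5534999966621399, -0.38269999623298645], [0.5546000003814697, -0.36820000410079956], [0.4449000060558319, -0.3596999943256378]]
board ((0.5042121410369873, -0.30668389797210693), (0.16028958559036255, 0.1102832481265068), 85.60769653320312)
```

```bash
python3 -m handwheel '[{"x":0.0368,"y":0.0042,"z":0,"turn":0,"hand":0.093},{"x":0.0368,"y":0.0042,"z":0,"turn":0,"hand":0.093},{"x":0.0368,"y":0.0042,"z":0,"turn":0,"hand":0.093},{"x":0.0368,"y":0.0042,"z":0,"turn":0,"hand":0.093},{"x":0.0368,"y":0.0042,"z":0,"turn":0,"hand":0.093},{"x":0.0368,"y":0.0042,"z":0,"turn":0,"hand":0.093},{"x":0.0368,"y":0.0042,"z":0,"turn":0,"hand":0.093},{"x":0.0368,"y":0.0042,"z":0,"turn":0,"hand":0.093},{"x":0.0368,"y":0.0042,"z":0,"turn":0.011,"hand":0.093},{"x":0,"y":0,"z":0.04,"turn":0,"hand":0.093}]' && python3 -m handwheel '[{"x":0,"y":0,"z":0.05,"turn":0,"hand":0.093},{"x":0,"y":0,"z":0.05,"turn":0,"hand":0.093},{"x":0,"y":0,"z":0.03,"turn":0,"hand":0.093},{"x":0,"y":0,"z":0.02,"turn":0,"hand":0.093},{"x":0,"y":0,"z":0,"turn":0,"hand":0.093},{"x":0,"y":0,"z":0,"turn":0,"hand":0.093},{"x":0,"y":0,"z":0,"turn":0,"hand":0.093}]'
python3 - <<'E'
from h import *
go(.5482,.0031,.0235,87.45)
E
```

```text
t: 18.05
ee_pos: [0.5513, 0.009, 0.2444]
orientation: [0.72, 0.694, 0.004, 0.002]
contact_force: [1.5, -0.6, -0.6]
gripper_width: 0.0929
grasp_force: 0.0
t: 18.75
ee_pos: [0.5491, 0.0017, 0.0922]
orientation: [0.723, 0.691, 0.001, 0.0]
contact_force: [0.5, 0.2, 0.3]
gripper_width: 0.0931
grasp_force: 0.0
t 18.75 pos [0.5491 0.0017 0.0922] head 87.47 zaxis [ 1.5e-03  3.0e-04 -1.0e+00] | shift [ 0.0014 -0.0011  0.0687] turn 0.0004 F [0.5 0.2 0.3] w 0.0931 g 0.0 j7 -0.66
```

```bash
python3 -m handwheel '[{"x":0.001,"y":-0.001,"z":0.03,"turn":0,"hand":0.093},{"x":0,"y":0,"z":0.025,"turn":0,"hand":0.093},{"x":0,"y":0,"z":0.012,"turn":0,"hand":0.093},{"x":0,"y":0,"z":0.0015,"turn":0,"hand":0.093},{"x":0,"y":0,"z":0,"turn":0,"hand":0.093},{"x":0,"y":0,"z":0,"turn":0,"hand":0.093}]'
python3 -m handwheel '[{"x":0,"y":0,"z":0,"turn":0,"hand":0.07},{"x":0,"y":0,"z":0,"turn":0,"hand":0.066},{"x":0,"y":0,"z":0,"turn":0,"hand":0.06},{"x":0,"y":0,"z":0,"turn":0,"hand":0.05},{"x":0,"y":0,"z":0,"turn":0,"hand":0.05},{"x":0,"y":0,"z":0,"turn":0,"hand":0.05}]' 20
python3 - <<'E'
from h import *
go(.5482,.0031,.0235,87.45)
E
```

```text
t: 19.35
ee_pos: [0.5483, 0.002, 0.0238]
orientation: [0.723, 0.691, 0.001, 0.001]
contact_force: [0.2, -0.2, -1.0]
gripper_width: 0.0926
grasp_force: 0.0
t: 19.95
ee_pos: [0.5477, 0.002, 0.0227]
orientation: [0.723, 0.691, -0.0, 0.0]
contact_force: [-0.1, -1.4, 3.2]
gripper_width: 0.0636
grasp_force: 20.0
t 19.95 pos [0.5477 0.002  0.0227] head 87.42 zaxis [ 0.e+00 -1.e-04 -1.e+00] | shift [ 0.0012  0.0004 -0.0008] turn -0.0006 F [-0.1 -1.4  3.2] w 0.0636 g 20.0 j7 -0.75
```

```bash
python3 -m handwheel '[{"x":0,"y":0,"z":-0.004,"turn":0,"hand":0.05},{"x":0,"y":0,"z":-0.01,"turn":0,"hand":0.05},{"x":0,"y":0,"z":-0.02,"turn":0,"hand":0.05},{"x":0,"y":0,"z":-0.025,"turn":0,"hand":0.05},{"x":0,"y":0,"z":-0.025,"turn":0,"hand":0.05},{"x":0,"y":0,"z":-0.015,"turn":0,"hand":0.05},{"x":0,"y":0,"z":0,"turn":0.033,"hand":0.05},{"x":0,"y":0,"z":0,"turn":0,"hand":0.05},{"x":0,"y":0,"z":0,"turn":0,"hand":0.05}]'
python3 - <<'E'
from h import *
go(.5042,-.3075,.12,85.55)
E
```

```text
t: 20.85
ee_pos: [0.5472, 0.0019, 0.121]
orientation: [0.734, 0.679, -0.001, -0.0]
contact_force: [0.4, 0.3, -2.0]
gripper_width: 0.0638
grasp_force: 20.0
t 20.85 pos [0.5472 0.0019 0.121 ] head 85.53 zaxis [-1.2e-03 -3.0e-04 -1.0e+00] | shift [-0.3118 -0.0187  0.0011] turn -0.0003 F [ 0.4  0.3 -2. ] w 0.0638 g 20.0 j7 -0.66
```

```bash
python3 -m handwheel '[{"x":-0.015,"y":-0.001,"z":0,"turn":0,"hand":0.05},{"x":-0.035,"y":-0.002,"z":0,"turn":0,"hand":0.05},{"x":-0.042,"y":-0.0025,"z":0,"turn":0,"hand":0.05},{"x":-0.042,"y":-0.0025,"z":0,"turn":0,"hand":0.05},{"x":-0.042,"y":-0.0025,"z":0,"turn":0,"hand":0.05},{"x":-0.042,"y":-0.0025,"z":0,"turn":0,"hand":0.05},{"x":-0.042,"y":-0.0025,"z":0,"turn":0,"hand":0.05},{"x":-0.035,"y":-0.002,"z":0,"turn":0,"hand":0.05},{"x":-0.015,"y":-0.001,"z":0,"turn":0,"hand":0.05},{"x":-0.002,"y":0,"z":0,"turn":0,"hand":0.05}]' && python3 -m handwheel '[{"x":0,"y":0,"z":0.02,"turn":0,"hand":0.05},{"x":0,"y":0,"z":0.02,"turn":0,"hand":0.05},{"x":0,"y":0,"z":0.01,"turn":0,"hand":0.05},{"x":0,"y":0,"z":0,"turn":0,"hand":0.05},{"x":0,"y":0,"z":0,"turn":0,"hand":0.05}]'
python3 - <<'E'
from h import *
go(.5042,-.3075,.0385,85.55)
c=shot('wrist','w10');P=cloud(c)
# visible panel far end & cleat ahead (+y)
for u in (290,318,345):
    col=[(v,*P[v,u].round(4)) for v in range(80,200,6)]; print(u,[(v,float(b.round(3)),float(z.round(3))) for v,a,b,z in col])
E
```

```text
t: 21.85
ee_pos: [0.5034, -0.31, 0.1207]
orientation: [0.735, 0.678, -0.001, -0.001]
contact_force: [-0.8, 0.5, -1.7]
gripper_width: 0.0638
grasp_force: 20.0
t: 22.35
ee_pos: [0.5054, -0.3065, 0.0719]
orientation: [0.734, 0.68, 0.0, -0.0]
contact_force: [0.6, 0.5, -0.4]
gripper_width: 0.0639
grasp_force: 20.0
t 22.35 pos [ 0.5054 -0.3065  0.0719] head 85.62 zaxis [-0.e+00  4.e-04 -1.e+00] | shift [-0.0011 -0.0011  0.0334] turn 0.0013 F [ 0.6  0.5 -0.4] w 0.0639 g 20.0 j7 -0.17
290 [(80, -0.206, 0.001), (86, -0.209, 0.002), (92, -0.212, 0.001), (98, -0.214, 0.001), (104, -0.217, 0.001), (110, -0.22, 0.002), (116, -0.223, -0.0), (122, -0.226, 0.017), (128, -0.229, 0.02), (134, -0.232, 0.019), (140, -0.234, 0.027), (146, -0.237, 0.028), (152, -0.24, 0.027), (158, -0.242, 0.027), (164, -0.245, 0.028), (170, -0.249, 0.02), (176, -0.252, 0.019), (182, -0.255, 0.019), (188, -0.258, 0.019), (194, -0.254, 0.056)]
318 [(80, -0.207, 0.002), (86, -0.21, 0.0), (92, -0.213, 0.001), (98, -0.216, 0.003), (104, -0.218, 0.001), (110, -0.221, 0.001), (116, -0.224, 0.001), (122, -0.227, 0.016), (128, -0.23, 0.019), (134, -0.233, 0.02), (140, -0.235, 0.026), (146, -0.238, 0.028), (152, -0.241, 0.026), (158, -0.243, 0.026), (164, -0.246, 0.028), (170, -0.25, 0.018), (176, -0.253, 0.019), (182, -0.256, 0.019), (188, -0.259, 0.019), (194, -0.255, 0.057)]
345 [(80, -0.208, 0.001), (86, -0.211, 0.001), (92, -0.214, 0.002), (98, -0.216, -0.0), (104, -0.219, 0.001), (110, -0.222, -0.0), (116, -0.225, 0.0), (122, -0.228, 0.017), (128, -0.231, 0.02), (134, -0.234, 0.02), (140, -0.236, 0.026), (146, -0.239, 0.027), (152, -0.242, 0.027), (158, -0.244, 0.028), (164, -0.247, 0.027), (170, -0.251, 0.02), (176, -0.254, 0.018), (182, -0.257, 0.018), (188, -0.26, 0.02), (194, -0.256, 0.055)]
```

```bash
python3 -m handwheel '[{"x":-0.0012,"y":-0.001,"z":0.01,"turn":0,"hand":0.05},{"x":0,"y":0,"z":0.008,"turn":0,"hand":0.05},{"x":0,"y":0,"z":0.005,"turn":0,"hand":0.05},{"x":0,"y":0,"z":0,"turn":0,"hand":0.05},{"x":0,"y":0,"z":0,"turn":0,"hand":0.05}]'
python3 - <<'E'
from h import *
go(.5042,-.3075,.0385,85.55)
c=shot('wrist','w11');P=cloud(c)
for u in (280,300,318,340,355): print(u,[(v,*[float(q) for q in P[v,u].round(4)]) for v in range(190,260,10)])
E
```

```text
t: 22.9
ee_pos: [0.5038, -0.3086, 0.0484]
orientation: [0.734, 0.679, -0.0, -0.0]
contact_force: [-0.0, 0.7, -1.5]
gripper_width: 0.0637
grasp_force: 20.0
t 22.9 pos [ 0.5038 -0.3086  0.0484] head 85.54 zaxis [-4.e-04  2.e-04 -1.e+00] | shift [0.0011 0.0003 0.0099] turn -0.0002 F [-0.   0.7 -1.5] w 0.0637 g 20.0 j7 -0.19
280 [(190, 0.4922, -0.2567, 0.0192), (200, 0.4943, -0.257, 0.0429), (210, 0.494, -0.2608, 0.0433), (220, 0.4936, -0.2647, 0.0435), (230, 0.4932, -0.2686, 0.0434), (240, 0.4929, -0.2723, 0.0447), (250, 0.4924, -0.2767, 0.0436)]
300 [(190, 0.501, -0.2573, 0.0194), (200, 0.5019, -0.2577, 0.0422), (210, 0.5016, -0.2615, 0.0428), (220, 0.5013, -0.2653, 0.0432), (230, 0.501, -0.2691, 0.0441), (240, 0.5006, -0.2732, 0.0438), (250, 0.5002, -0.2774, 0.0432)]
318 [(190, 0.5089, -0.258, 0.0193), (200, 0.5088, -0.2582, 0.0421), (210, 0.5085, -0.262, 0.0426), (220, 0.5083, -0.2655, 0.0447), (230, 0.508, -0.2694, 0.045), (240, 0.5077, -0.2734, 0.045), (250, 0.5074, -0.2773, 0.0455)]
340 [(190, 0.5185, -0.2588, 0.0187), (200, 0.5173, -0.2589, 0.0421), (210, 0.517, -0.2627, 0.0424), (220, 0.5167, -0.2665, 0.0432), (230, 0.5165, -0.2704, 0.0437), (240, 0.5162, -0.2745, 0.0434), (250, 0.516, -0.2783, 0.0443)]
355 [(190, 0.5251, -0.2593, 0.0184), (200, 0.5229, -0.2591, 0.0433), (210, 0.5227, -0.2629, 0.0437), (220, 0.5226, -0.2671, 0.0426), (230, 0.5223, -0.2707, 0.044), (240, 0.522, -0.2744, 0.0452), (250, 0.5219, -0.2792, 0.043)]
```

```bash
python3 -m handwheel '[{"x":0.0008,"y":0,"z":0.004,"turn":0,"hand":0.05},{"x":0,"y":0,"z":0.003,"turn":0,"hand":0.05},{"x":0,"y":0,"z":0.001,"turn":0,"hand":0.05},{"x":0,"y":0,"z":0,"turn":0,"hand":0.05},{"x":0,"y":0,"z":0,"turn":0,"hand":0.05}]';python3 -m handwheel '[{"x":0,"y":0,"z":0.0007,"turn":0,"hand":0.05},{"x":0,"y":0,"z":0,"turn":0,"hand":0.05},{"x":0,"y":0,"z":0,"turn":0,"hand":0.05}]';python3 -m handwheel '[{"x":0,"y":0,"z":0.0006,"turn":0,"hand":0.05},{"x":0,"y":0,"z":0,"turn":0,"hand":0.05},{"x":0,"y":0,"z":0,"turn":0,"hand":0.05}]'
```

```text
t: 23.45
ee_pos: [0.5039, -0.3079, 0.0406]
orientation: [0.734, 0.679, -0.0, -0.0]
contact_force: [0.9, -0.7, -1.3]
gripper_width: 0.0638
grasp_force: 20.0
t: 23.75
ee_pos: [0.5039, -0.308, 0.04]
orientation: [0.734, 0.679, -0.0, 0.0]
contact_force: [-0.2, -0.1, -0.3]
gripper_width: 0.0639
grasp_force: 20.0
t: 24.05
ee_pos: [0.5039, -0.3079, 0.0393]
orientation: [0.734, 0.679, -0.0, -0.0]
contact_force: [-0.9, -0.6, -1.3]
gripper_width: 0.064
grasp_force: 20.0
```

```bash
for i in 1; do :; done; python3 -m handwheel '[{"x":0,"y":0,"z":0.0005,"turn":0,"hand":0.05},{"x":0,"y":0,"z":0,"turn":0,"hand":0.05},{"x":0,"y":0,"z":0,"turn":0,"hand":0.05}]';python3 -m handwheel '[{"x":0,"y":0,"z":0.0005,"turn":0,"hand":0.05},{"x":0,"y":0,"z":0,"turn":0,"hand":0.05},{"x":0,"y":0,"z":0,"turn":0,"hand":0.05}]'
```

```text
t: 24.35
ee_pos: [0.5039, -0.3079, 0.0388]
orientation: [0.734, 0.679, -0.0, -0.0]
contact_force: [0.2, 0.1, -0.8]
gripper_width: 0.0637
grasp_force: 20.0
t: 24.65
ee_pos: [0.5039, -0.3079, 0.0383]
orientation: [0.734, 0.679, -0.0, 0.0]
contact_force: [-0.3, -0.1, -1.0]
gripper_width: 0.0637
grasp_force: 20.0
```

```bash
python3 -m handwheel '[{"x":0,"y":0,"z":0.0004,"turn":0,"hand":0.05},{"x":0,"y":0,"z":0,"turn":0,"hand":0.05},{"x":0,"y":0,"z":0,"turn":0,"hand":0.05}]' | grep -E 'ee_|cont'; python3 - <<'E'
from h import *
print(np.mean([(shot('wrist'),manip.read_state()['contact_force'])[1] for _ in range(5)],axis=0))
go(.5042,-.3075,.0385,85.55)
P=cloud(load('wrist'));print([np.median(P[v-2:v+3,285:350,2]).round(4) for v in (185,205,215,230,250,270)])
E
```

```text
ee_pos: [0.5039, -0.3079, 0.0382]
contact_force: [-1.8, 0.1, 5.9]
[-1.56476823  0.59371823  5.11474352]
t 25.2 pos [ 0.5039 -0.308   0.0382] head 85.53 zaxis [ 1.e-04 -2.e-04 -1.e+00] | shift [ 0.0005  0.0002 -0.0003] turn -0.0003 F [-1.4  1.   5. ] w 0.0636 g 20.0 j7 -0.2
[np.float64(0.019), np.float64(0.0329), np.float64(0.033), np.float64(0.0331), np.float64(0.0338), np.float64(0.0338)]
```

```bash
python3 -m handwheel '[{"x":0,"y":0,"z":-0.0003,"turn":0,"hand":0.066},{"x":0,"y":0,"z":0,"turn":0,"hand":0.07},{"x":0,"y":0,"z":0,"turn":0,"hand":0.08},{"x":0,"y":0,"z":0,"turn":0,"hand":0.09},{"x":0,"y":0,"z":0,"turn":0,"hand":0.09},{"x":0,"y":0,"z":-0.02,"turn":0,"hand":0.09},{"x":0,"y":0,"z":-0.05,"turn":0,"hand":0.09},{"x":0,"y":0,"z":-0.05,"turn":0,"hand":0.09},{"x":0,"y":0,"z":-0.05,"turn":0,"hand":0.09},{"x":0,"y":0,"z":-0.05,"turn":0,"hand":0.09}]'
python3 - <<'E'
from h import *
c=shot('wrist','w12'); P=cloud(c)
m=(P[...,2]>.0295)&(P[...,2]<.045)&(P[...,0]>.4)&(P[...,0]<.6)&(P[...,1]<-.2)&(P[...,1]>-.42); k=m.astype(np.uint8); k[325:]=0
n,l,st,ce=cv2.connectedComponentsWithStats(k); i=1+np.argmax(st[1:,4]); Q=P[l==i]; print('panel',cv2.minAreaRect(Q[:,:2].astype(np.float32)),np.percentile(Q[:,2],[5,50,95]).round(4))
m=(P[...,2]>.0225)&(P[...,2]<.0293)&(P[...,0]>.42)&(P[...,0]<.6)&(P[...,1]<-.2)&(P[...,1]>-.42)
n,l2,s2,_=cv2.connectedComponentsWithStats(m.astype(np.uint8))
for j in range(1,n):
    if s2[j,4]>300: print('cleat',s2[j],cv2.minAreaRect(P[l2==j][:,:2].astype(np.float32)))
t=shot('top'); P=cloud(t); hsv=cv2.cvtColor(t['frame'],cv2.COLOR_RGB2HSV)
q=(P[...,0]>.5)&(P[...,0]<.58)&(P[...,1]>-.17)&(P[...,1]<.08)
for y in (-.14,-.12,-.1,-.08,-.03,0,.03):
    a=q&(abs(P[...,1]-y)<.006)&(abs(P[...,0]-.5465-y*.035)<.006); print(y,np.median(P[a][:,2]).round(4))
E
```

```text
t: 26.2
ee_pos: [0.5035, -0.3077, 0.2603]
orientation: [0.734, 0.679, 0.0, -0.0]
contact_force: [0.3, -0.3, -0.3]
gripper_width: 0.0898
grasp_force: 0.0
panel ((0.504844605922699, -0.3065665066242218), (0.09938900917768478, 0.06407137215137482), 85.470947265625) [0.0318 0.0333 0.0352]
cleat [ 257  131  121   16 1916] ((0.5090096592903137, -0.2419775128364563), (0.013386244885623455, 0.11004971712827682), 85.59432983398438)
cleat [ 263  264  110   15 1548] ((0.4993901550769806, -0.37095603346824646), (0.014479544945061207, 0.10957403481006622), 85.72152709960938)
-0.14 0.0438
-0.12 0.0451
-0.1 0.0441
-0.08 0.042
-0.03 0.0033
0 0.0037
0.03 0.0031
```

The panel lies flat and centred between the cleats, square to within about 0.2°. The spatula lies flat on the bench, so I'm handing in.

```bash
python3 -c "
from plant import manip
print(manip.finish_job())"
```

```text
the job is handed in; nothing more can be done
None
```

The job is handed in at about 26 s of the 72 s: by depth measurement the panel lies flat and centred on the board, square to the cleats within about 0.2°, and the spatula lies flat on the bench; I did not re-measure the bystanders afterwards.

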